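Lock a spring press with its keeper plate

TASK

Pick up the steel keeper plate by its red grip, use the plate itself to push the brass spring plunger of the blue sample press right down to the deck, and, still holding it down, slide the plate under the two lips until it just comes up against the end stops; then let go so that the plate snaps up behind the lips' noses and keeps the plunger trapped. The lips are only lightly clamped: do not shove them out of their setting. Do not touch the press with the fingers, never press on it with more than about 50 N, and leave the things round it where they are.

Things in the scene. Friction and masses are not known exactly. Their poses are not given: they have to be found in the camera images.
- press: Blue sample press, fixed to the table: steel foot 168 x 110 x 8 mm, blue block 150 (x) x 92 (y) mm, flat top (deck) 40 mm up. Origin: centre of the underside, under the plunger's middle; z up; +x: the way the keeper slides in (away from the robot). On the deck two aluminium rails with inward lips (the retainer), tops 56.5 mm up; the deck in front of them is open.
- retainer (a joint): How far the retainer (both lipped rails together) has been shoved from its setting along the press's x, m; 0 at the start, wherever it is set. Lightly clamped: it slips when pushed along x with over 9 N. It must not be shifted by more than 2 mm.
- press_deck (a point): Point on the deck at the plunger's middle, 40 mm above the press's origin. The retainer's rails stand at y = +34 and -34 mm, inner faces 60 mm apart, flared wider at the entry (-x) end; their lips reach inward to y = +21 and -21 mm, 42 mm open between them.
- lips_mid (a point): Middle of the lips and pocket, at roof height (11.5 mm above the deck), IF the retainer is in its middle setting. It is clamped anywhere from 18 mm nearer to 18 mm farther along the press's x, different each time: not measured, must be felt or seen. Lips run 15 mm to -x and 16.5 mm to +x of their middle, pocket 9.5 mm each way, then a solid end stop at +x.
- nose_mid (a point): Middle between the two lips' noses (same unmeasured shift as lips_mid): each hangs down at the entry end of its lip, 5.5 mm long in x, underside 8.5 mm above the deck, 3 mm below the pocket's roof. The flares in front of them begin 25 mm to -x of the lips' middle.
- press_start (a point): Point on the deck 44 mm in front (-x) of the plunger's middle. With the keeper's origin over it the keeper can be pressed flat on the deck, its ears clear of the noses at every setting, its tongue over the near third of the plunger. From here the slide to the end stops is 27 to 64 mm, depending on the setting; the sliding faces are polished and oiled (friction about 0.25).
- plunger (a joint): How far the brass plunger is pushed down, m. 0: out, its flat head (64 mm in x, 28 in y, centred on the press) 16 mm above the deck; 0.016: flush. Spring: 4 N plus 0.5 N per mm (12 N when flush); it comes back when let go. About 0.0105 with the keeper trapped in the pocket (its underside 5.5 mm above the deck), 0.0135 or more with the keeper only under the noses.
- keeper: Loose keeper, about 150 g, lying flat on the table: steel plate 6 mm thick with an upright red grip. Origin: centre of the underside of the ears; z up; +x: towards the tongue, which goes in first, along the press's +x. Ears 16 mm long (x = -8 to 8), 56 mm over all in y (2 mm play each side between the rails). Body and tongue x = -12 to 34 mm, 36 mm wide.
- keeper_grip (a point): On the red grip, 11 mm below its top, 40 mm above the keeper's underside: the place for the middle of the finger pads. The grip is 12 mm thick in the keeper's x (close the fingers along x), 30 mm wide in y, centred at x = 10 mm of the keeper, and rises from 6 to 51 mm above the underside. Fingertips 12 mm or more above the plate clear the lips.
- keeper_tongue (a point): Underside of the tongue at its far (+x) end, 34 mm from the keeper's origin. The tongue is the part that presses on the plunger's head.
- dish: bystander: flat round glass dish with cover, 74 mm across, 18 mm high; origin under its centre
- beaker: bystander: small clear beaker, 45 mm across, 57 mm high; origin under its centre
- carton: bystander: small white and green carton, 55 x 82 x 32 mm; origin under its centre
- bluebox: bystander: white and blue carton, 62 x 105 x 48 mm; origin under its centre
Things that resemble listed ones, but are neither listed nor needed, are in the scene too. There is more than one size of the press; the job needs the larger.

How it is judged:
On the way:
1. the keeper presses the plunger down nearly flush with the deck (value of joint plunger above 0.0128 m and contact force between keeper and press above 3 N), for 0.1 s.
At the end, for the whole second after the job is handed in: The keeper sits level (within 0.1 rad) in the retainer's pocket, its origin within 25 mm of the press's middle along x and 6 mm across, its underside 3.5 to 7.5 mm above the deck, at rest and released, and holds the plunger trapped at 9 to 12 mm (value of joint plunger between 0.009 and 0.012 m and x of keeper in the frame of press between -0.025 and 0.025 m and y of keeper in the frame of press between -0.006 and 0.006 m and z of keeper in the frame of press between 0.0435 and 0.0475 m and angle between keeper's own z axis and vertical below 0.1 rad and linear speed of keeper below 0.02 m/s); the robot touches nothing.
It fails at once if the keeper bears on the press (plunger included) with more than 50 N (contact force between keeper and press above 50 N).
It fails at once if the fingers or the arm touch the press or its plunger with more than 5 N (contact force between any of the fingers, the arm and press above 5 N).
It fails at once if the retainer is shoved more than 2 mm from its setting (value of joint retainer above 0.002 m or value of joint retainer below -0.002 m).
It fails at once if a bystander is moved more than 15 mm (distance of any of dish, beaker, carton, bluebox from where it was at the start of the episode above 0.015 m).
It also fails if it takes over 64 s, if anything falls off the work surface, if the arm or the gripper's body presses on something with over 40 N, if the wrist force passes 120 N, or if a joint passes its speed limit or range.

ROBOT

A 7-joint arm with a two-finger parallel gripper is mounted at the origin on a cart in front of the work surface, level with it; the furniture and walls round the work are solid. World frame = base frame: x ahead of the robot, y to its left, z up, the work surface at z = 0. Lengths are in m, angles in rad, forces in N, time in s.
With the tool pointing down it reaches from about 0.425 to 0.875 m from the base axis. Payload 4.7 kg.
Tool frame: the origin (TCP) lies between the finger pads; the fingertips stand 14 mm ahead of it and the grasp point (between the pads) lies 5 mm behind it; z points along the fingers, y is the line along which they close (so a half turn about z gives the same grasp; the last joint's range is limited). The gripper opens to 87 mm and grips with 3 to 60 N. Pads are 19 mm wide; open, the fingers measure 117 mm over their backs; the gripper's body (75 mm by 190 mm) begins 51 mm behind the grasp point.
Start: joints at [1.342, 0.321, -0.07, 1.45, 0.023, 1.371, -0.057], TCP at [0.156, -0.631, 0.237] pointing down, gripper open.
Joint ranges: [-2.86, 2.86], [-0.3, 2.09], [-1.38, 1.24], [0.06, 2.45], [-1.56, 4.7], [0.09, 2.05], [-2.69, 2.69]. Speed limits (rad/s): [2.57, 2.57, 3.14, 3.14, 3.14, 3.14, 3.14].

INTERFACE

Orientations are given as a rotation vector (axis times angle).
In Python, from bench import get_state, get_image, camera_params, close_job gives the robot as it stands. The module is installed in compiled form; this text tells all that it offers.
- The arm moves only by the tool arm_command, never from a script. Its argument "motion" is a list of rows, each a list of 5 numbers: the finger opening in mm, from 0 to 87, then the shift along the tool's x, y, z in mm, then the turn about the tool's z in degrees. In form: [[gripper, x, y, z, spin], ...]. A call has 1 to 5 rows; each row is the pose to reach, as a shift and turn from the pose commanded when the call began, along the tool's axes at that moment; what a row does not reach only later rows make up. A row lasts 1/12 s, in which the tool goes at most 41.7 mm and 7.16 degrees, less where a joint would pass 70% of its speed; a pose out of reach is approached as far as the arm can. A call with a gripper value outside its range is refused whole. The fingers move at their own pace and stop on an object; "newtons" is the grip in N (left out, the last holds). Time passes only in rows, so rows that repeat a pose let the fingers close. It gives the time, the measured TCP pose, the force, the opening and the grip force at its end, in the units of the state.
- get_state(): the state, without advancing time (a new reading comes with each control period).
- get_image(name): name is "scene" or "top" or "wrist"; returns (picture, depth): 400x640x3 uint8, red, green, blue; 400x640 float32, m along the optical axis (not along the pixel's ray), 0 where there is no reading.
- camera_params(name): a dict with "intrinsics" (3x3 intrinsics, pixels), "D" ([k1, k2, p1, p2, k3] as OpenCV has them; the pictures are not rectified), "extrinsics" (4x4, takes a point from camera to world coordinates). Camera axes: x right, y down, z forward; pixel columns grow to the right and rows downward; lengths in m; the calibration is good to about 2 mm. A picture is of the moment at which its call begins: read the wrist's pose just before it. camera_params takes no time and is no camera call; for the wrist camera it gives the pose at the moment of the call.
- close_job(): hands the job in; it is judged then, once.
The state is a dict: "time": time; "joint_positions": joint angles; "qd": joint speeds; "joint_torque": joint torques, N m; "position": TCP position; "tool_rot": TCP orientation; "ft_force": force on the tool from outside, world axes, zero at the start; "torque": the same for the moment, N m; "grip_width": opening from 0.0 (shut) to 1.0 (fully open); "grip_force": force on a finger pad.
Only numpy, scipy, OpenCV 4.12 (cv2) and the standard library are available. Lean on these libraries where they do the work, as an engineer would, in place of code of your own. Each camera call takes 0.05 s, during which the arm holds its last target. There are 200 camera calls.

## Working session

There is one attempt and no reset: what is moved stays moved. The work goes in short steps, Python scripts to look and compute and a tool call to move; the robot and the scene stay as the last step left them, time stands still between calls to the robot, and variables do not carry over. Pictures are saved under pics/ and viewed, at most 13 in all, crops included, and the job is handed in when it is done.

Besides the shell and the picture viewer there is one more tool, called as name(argument=value, ...), one argument or row to a line, values as JSON. arm_command: Moves the arm, as the interface text tells. Its arguments: {"type":"object","properties":{"motion":{"type":"array"},"newtons":{"type":"number"}},"required":["motion"]}

```bash
mkdir -p pics
cat > h.py <<'E'
import numpy as np, cv2
from bench import get_state,get_image,camera_params
def ray(cp,px):
    K=np.array(cp["intrinsics"],float);D=np.array(cp["D"],float);T=np.array(cp["extrinsics"],float)
    u=cv2.undistortPoints(np.array(px,float).reshape(-1,1,2),K,D).reshape(-1,2)
    d=np.c_[u,np.ones(len(u))]@T[:3,:3].T
    return T[:3,3],d
def onplane(cp,px,z):
    o,d=ray(cp,px); return o+d*((z-o[2])/d[:,2])[:,None]
def proj(cp,P):
    T=np.linalg.inv(np.array(cp["extrinsics"],float))
    return cv2.projectPoints(np.array(P,float).reshape(-1,3),cv2.Rodrigues(T[:3,:3])[0],T[:3,3],np.array(cp["intrinsics"],float),np.array(cp["D"],float))[0].reshape(-1,2)
def save(n,im): cv2.imwrite("pics/"+n+".png",im[:,:,::-1])
E
python3 - <<'E'
from h import *
s=get_state();print(s)
a,da=get_image("top");b,db=get_image("scene")
np.savez("v0.npz",a=a,da=da,b=b,db=db)
save("top0",a);save("scene0",b)
for n in("top","scene"):
    c=camera_params(n);print(n,np.round(c["extrinsics"],3).tolist(),np.array(c["intrinsics"])[0,0])
E
```

```text
{'time': 0.0, 'joint_positions': array([ 1.34210226,  0.32184096, -0.07007482,  1.45168071,  0.02259068,
        1.37081466, -0.05688154]), 'qd': array([ 0.00062412,  0.0001331 ,  0.00017657, -0.0008328 , -0.00020045,
       -0.00073256, -0.00139451]), 'joint_torque': array([-8.37626408e-05, -4.91288245e+01, -4.03518649e-01, -3.12537754e+01,
       -6.35458692e-02,  4.36235487e-02,  1.78831206e-04]), 'position': array([ 0.15609044, -0.63042657,  0.23544689]), 'tool_rot': array([-3.11654988e+00, -3.80269423e-01,  5.17410631e-04]), 'ft_force': array([ 0.90366482,  0.30609075, -0.704997  ]), 'torque': array([ 0.02826031, -0.07157321,  0.01144074]), 'grip_force': 0.0, 'grip_width': 1.0012201391212037}
top [[0.007, -0.985, 0.174, 0.392], [-1.0, -0.005, 0.011, -0.017], [-0.01, -0.174, -0.985, 0.914], [0.0, 0.0, 0.0, 1.0]] 383.9591011477738
scene [[-0.63, -0.39, 0.672, -0.037], [-0.777, 0.292, -0.558, 0.462], [0.021, -0.873, -0.487, 0.501], [0.0, 0.0, 0.0, 1.0]] 406.7987073464069
```

View pics/top0.png

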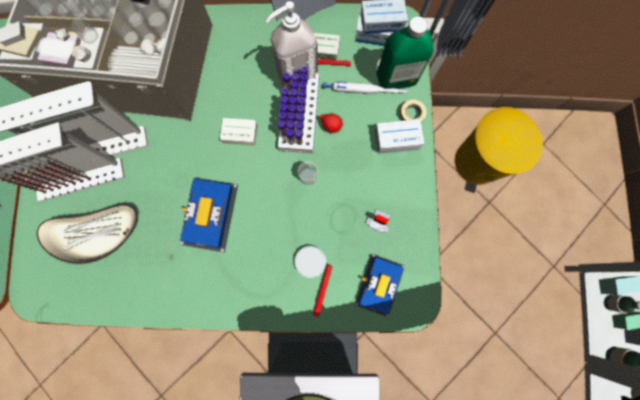

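View pics/scene0.png

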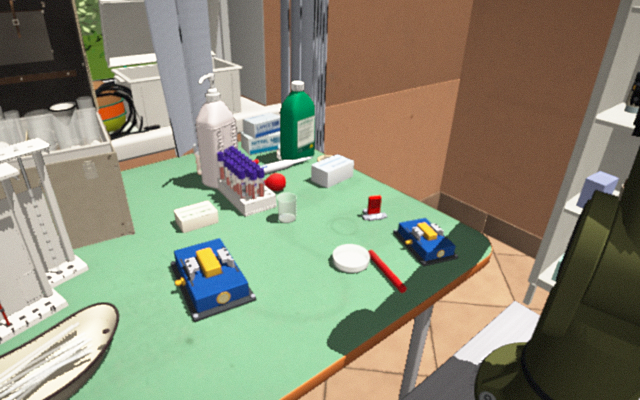

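The top view shows:
- **Presses:** the larger is at (208,213); a smaller lookalike is at (382,285).
- **Keeper:** the grey plate with the red block, at (379,220).
- **Other red things:** a knob at (331,122), a pen at (323,290) and a bar at (333,62).

I choose the press at (208,213) and the keeper at (379,220), and will check both in one close crop.

Run:
```python
from h import *
v=np.load("v0.npz");a,da=v["a"],v["da"];c=camera_params("top")
hsv=cv2.cvtColor(a,cv2.COLOR_RGB2HSV)
bm=cv2.inRange(hsv,(105,120,50),(125,255,255))
n,l,st,ce=cv2.connectedComponentsWithStats(bm)
for i in range(1,n):
    if st[i,4]>150:
        pts=np.argwhere(l==i)[:,::-1]
        P=onplane(c,pts,0.04);r=cv2.minAreaRect((P[:,:2]*1000).astype(np.float32))
        print("blue",st[i].tolist(),np.round(r[0]),np.round(r[1]),round(r[2],1))
rm=cv2.inRange(hsv,(0,150,80),(8,255,255))|cv2.inRange(hsv,(172,150,80),(180,255,255))
R=rm[200:240,360:400]; pts=np.argwhere(R)[:,::-1]+[360,200]
P=onplane(c,pts,0.051);r=cv2.minAreaRect((P[:,:2]*1000).astype(np.float32));print("red",len(pts),r, P.mean(0))
print(np.round(da[205:240:3,364:394:3]*1000).astype(int))
x=cv2.resize(a[165:265,160:260],(400,400),interpolation=cv2.INTER_CUBIC)
y=cv2.resize(a[195:245,355:405],(400,400),interpolation=cv2.INTER_CUBIC)
save("crop0",np.hstack([x,y]))
b=v["b"]
```

```text
blue [181, 179, 51, 69, 1800] [520. 241.] [ 96. 151.] 81.2
blue [368, 257, 35, 28, 528] [ 389. -170.] [70. 49.] 71.7
blue [359, 282, 35, 32, 536] [ 328. -149.] [71. 53.] 67.4
red 75 ((505.0379943847656, -161.35891723632812), (29.26401710510254, 13.424654960632324), 63.284706115722656) [ 0.50543517 -0.16105554  0.051     ]
[[926 925 927 926 925 924 927 925 927 925]
 [927 925 924 923 922 922 924 924 922 925]
 [926 922 923 924 914 919 924 921 923 921]
 [922 921 923 923 915 916 914 918 914 922]
 [921 921 919 914 869 869 869 869 912 920]
 [921 913 914 910 886   0 869 867 868 921]
 [919 913 913 914 910 906 891   0 918 917]
 [915 920 910 910 912 912 911 913 912 919]
 [916 918 915 917 911 910 912 910 907 915]
 [916 914 917 914 914 918 907 915 914 915]
 [916 913 914 912 912 912 914 911 914 916]
 [913 910 912 908 913 910 913 911 910 910]]
```

View pics/crop0.png

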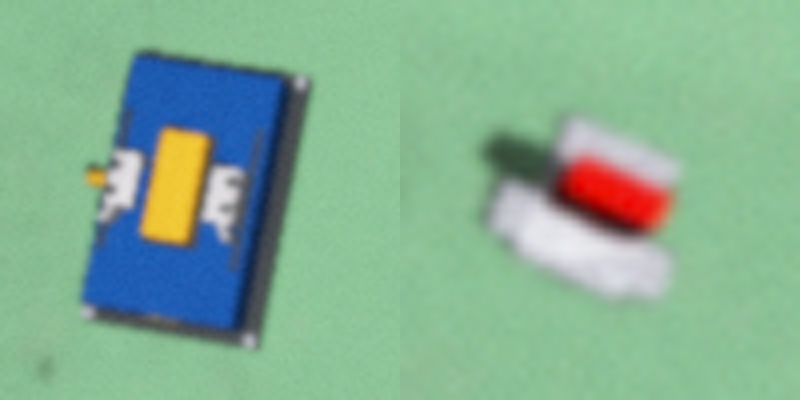

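The crop confirms the choice. The large press has a brass head and two lips, and +x points up the image, about -9° in world. The keeper's ears are nearest the robot and its tongue points away, at about -27° in world. Moving now.

arm_command(
  motion=[
    [87, 20, -16, 0, 0],
    [87, 48, -39, 0, 0],
    [87, 76, -62, 0, 0],
    [87, 104, -85, 0, 0],
    [87, 132, -108, 0, 0],
  ],
  newtons=20,
)

```text
time: 0.52
position: [0.259, -0.4927, 0.236]
tool_rot: [-3.118, -0.38, 0.001]
ft_force: [0.5, 0.2, 0.2]
grip_width: 0.999
grip_force: 0.0
```

arm_command(
  motion=[
    [87, 28, -23, 0, 0],
    [87, 56, -46, 0, 0],
    [87, 84, -69, 0, 0],
    [87, 112, -92, 0, 0],
    [87, 140, -115, 0, 0],
  ],
)

```text
time: 0.93
position: [0.3672, -0.3473, 0.2363]
tool_rot: [-3.118, -0.38, 0.001]
ft_force: [1.0, -0.9, 0.2]
grip_width: 1.001
grip_force: 0.0
```

arm_command(
  motion=[
    [87, 28, -23, 0, -6],
    [87, 56, -46, 0, -13],
    [87, 84, -69, 0, -20],
    [87, 112, -92, 0, -27],
    [87, 140, -115, 0, -34],
  ],
)

```text
time: 1.35
position: [0.4754, -0.2022, 0.2363]
tool_rot: [2.867, 1.284, -0.001]
ft_force: [1.0, -0.3, -0.7]
grip_width: 0.998
grip_force: 0.0
```

arm_command(
  motion=[
    [87, 20, -2, 0, -6],
    [87, 40, -4, 0, -12],
    [87, 45, -5, 0, -15],
    [87, 45, -5, 0, -15],
  ],
)

```text
time: 1.68
position: [0.5021, -0.1645, 0.2361]
tool_rot: [-2.674, -1.646, -0.0]
ft_force: [0.5, 0.2, -0.2]
grip_width: 0.999
grip_force: 0.0
```

Run:
```python
from h import *
s=get_state();c=camera_params("wrist");a,d=get_image("wrist");save("w1",a)
print(s["position"],s["tool_rot"]);print(np.round(c["extrinsics"],3).tolist(),c["intrinsics"][0][0])
np.savez("w1.npz",a=a,d=d)
hsv=cv2.cvtColor(a,cv2.COLOR_RGB2HSV)
rm=cv2.inRange(hsv,(0,150,60),(8,255,255))|cv2.inRange(hsv,(172,150,60),(180,255,255))
n,l,st,ce=cv2.connectedComponentsWithStats(rm)
for i in range(1,n):
    if st[i,4]>100: print(st[i],ce[i])
np.set_printoptions(linewidth=200)
```

```text
[ 0.50210083 -0.16454955  0.23614725] [-2.67437818e+00 -1.64619375e+00 -4.40274170e-04]
[[0.892, -0.43, -0.136, 0.539], [-0.451, -0.851, -0.267, -0.09], [-0.001, 0.3, -0.954, 0.385], [0.0, 0.0, 0.0, 1.0]] 339.9591677276151
[  75  107  109   34 1421] [128.49472203 123.85362421]
[312 159  12  30 329] [317.86322188 173.38601824]
```

View pics/w1.png

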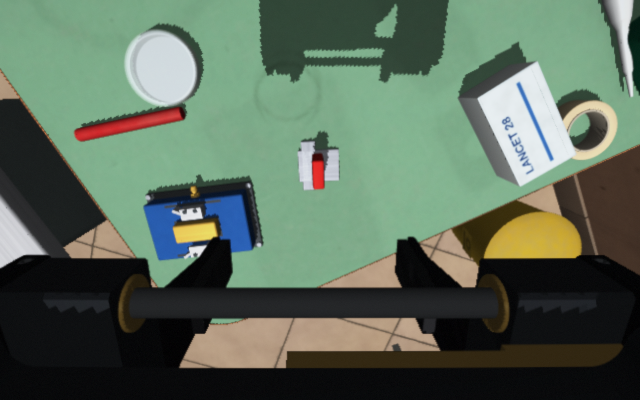

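The wrist picture shows the keeper at (318,165). Its ears are on the left at (305,162), its tongue on the right at (332,163) and the red grip at (318,172), so the closing axis runs along keeper x.

Run:
```python
from h import *
z=np.load("w1.npz");a=z["a"];d=z["d"];c=camera_params("wrist")
hsv=cv2.cvtColor(a,cv2.COLOR_RGB2HSV)
rm=cv2.inRange(hsv,(0,150,60),(8,255,255))|cv2.inRange(hsv,(172,150,60),(180,255,255));rm[:, :300]=0;rm[:,345:]=0
pts=np.argwhere(rm)[:,::-1]
o,dd=ray(c,pts);P=o+dd*d[pts[:,1],pts[:,0]][:,None]
ang=np.radians(-27);R=np.array([[np.cos(ang),np.sin(ang)],[-np.sin(ang),np.cos(ang)]])
t=P[(P[:,2]>.045)&(P[:,2]<.056)]
r=cv2.minAreaRect((t[:,:2]*1000).astype(np.float32));print("depth top",len(t),r,np.median(t[:,2]))
wm=cv2.inRange(a,(110,110,110),(255,255,255));wm[:, :290]=0;wm[:,350:]=0;wm[:130]=0;wm[200:]=0
n,l,st,ce=cv2.connectedComponentsWithStats(wm);
for i in range(1,n):
    if st[i,4]>20:print(st[i])
Q=onplane(c,np.argwhere(wm)[:,::-1],0.006)
q=Q[:,:2]@R.T*1000
print("plate in keeper axes x range",np.percentile(q,[0,2,98,100],axis=0).T)
ears=q[q[:,0]<q[:,0].min()+18]; print("ears y",ears.min(0),ears.max(0))
g=t[:,:2]@R.T*1000;print("grip",g.min(0),g.max(0))
r=cv2.minAreaRect((Q[:,:2]*1000).astype(np.float32));print(r)
e=np.array([[c_ for c_ in (q[abs(q[:,1]-y)<1][:,0].min(),)][0] for y in range(int(q[:,1].min())+6,int(q[:,1].max())-5,3)]);print(e)
print("tcp",R@get_state()["position"][:2]*1000)
```

```text
depth top 327 ((505.8815002441406, -164.86793518066406), (30.13016128540039, 11.047942161560059), 63.53329086303711) 0.0507014065028516
[ 290  130   60   70 3338]
plate in keeper axes x range [[493.97834678 495.41786776 561.16798994 562.91069356]
 [ 42.11538146  43.3515645  120.66445336 121.76563731]]
ears y [493.97834678  42.1873892 ] [511.97781347 121.76563731]
grip [519.9975898  67.7154258] [531.1899259   97.84590617]
((508.097900390625, -166.92352294921875), (79.55619049072266, 68.93238067626953), 62.91983413696289)
[494.08699799 494.16789962 494.22155721 494.30163172 494.3547421
 494.43400206 494.48657353 494.56503123 494.61707191 494.69473942
 494.77193851 494.82314641 494.89957409 494.95027155 495.02593926
 495.10115638 495.15105276 495.22552772 495.29956261 495.34867662
 495.4219866  495.49486669 495.54321643]
tcp [522.20600564  79.45070776]
```

arm_command(
  motion=[
    [60, 3.3, 3.4, 35, 0],
    [50, 3.3, 3.4, 75, 0],
    [50, 3.3, 3.4, 115, 0],
    [50, 3.3, 3.4, 150, 0],
    [50, 3.3, 3.4, 170, 0],
  ],
  newtons=35,
)

```text
time: 2.15
position: [0.5023, -0.1666, 0.0622]
tool_rot: [-2.68, -1.632, 0.007]
ft_force: [-0.6, 0.7, -0.5]
grip_width: 0.707
grip_force: 0.0
```

arm_command(
  motion=[
    [45, 0, 0, 15, 0],
    [45, 0, 0, 28, 0],
    [45, 0, 0, 31, 0],
    [45, 0, 0, 31, 0],
  ],
)

```text
time: 2.48
position: [0.5051, -0.1663, 0.0349]
tool_rot: [-2.68, -1.636, 0.002]
ft_force: [-0.1, -0.2, -0.3]
grip_width: 0.529
grip_force: 0.0
```

Run:
```python
from h import *
s=get_state();print(s["position"],s["tool_rot"],s["ft_force"],s["grip_width"])
c=camera_params("wrist");a,d=get_image("wrist");save("w2",a[100:400,160:480])
g=np.argwhere((a[...,0]>120)&(a[...,1]<60));print(g.min(0),g.max(0))
```

```text
[ 0.50506491 -0.1663016   0.03486082] [-2.68049066e+00 -1.63640105e+00  1.89502781e-03] [-0.14826985 -0.19386383 -0.29214241] 0.5288873345054583
[127   0] [287 328]
```

View pics/w2.png

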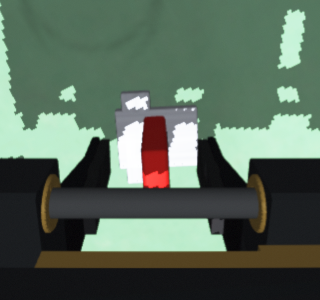

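The red grip stands between the open fingers, centred near crop (155,155), with the pads below its top. Closing.

arm_command(
  motion=[
    [8, 0, 0, 0, 0],
    [8, 0, 0, 0, 0],
    [8, 0, 0, 0, 0],
    [8, 0, 0, 0, 0],
    [8, 0, 0, 0, 0],
  ],
  newtons=60,
)

```text
time: 2.95
position: [0.5061, -0.1658, 0.036]
tool_rot: [2.679, 1.639, 0.0]
ft_force: [-0.6, 0.3, 0.4]
grip_width: 0.224
grip_force: 0.0
```

arm_command(
  motion=[
    [8, 0, 0, 0, 0],
    [8, 0, 0, -10, 0],
    [8, 0, 0, -30, 0],
    [8, 0, 0, -60, 0],
    [8, 0, 0, -100, 0],
  ],
)

```text
time: 3.37
position: [0.5035, -0.1648, 0.1345]
tool_rot: [-2.675, -1.637, 0.005]
ft_force: [0.8, -1.3, -1.7]
grip_width: 0.136
grip_force: 60.0
```

arm_command(
  motion=[
    [8, 18, -10, -15, 0],
    [8, 50, -28, -20, 0],
    [8, 83, -47, -20, 0],
    [8, 116, -66, -20, 0],
    [8, 149, -85, -20, 0],
  ],
)

```text
time: 3.78
position: [0.4975, 0.0073, 0.1563]
tool_rot: [2.68, 1.638, 0.0]
ft_force: [1.0, -0.4, -2.9]
grip_width: 0.134
grip_force: 60.0
```

arm_command(
  motion=[
    [8, 33, -19, 0, -4],
    [8, 66, -38, 0, -9],
    [8, 99, -57, 0, -14],
    [8, 130, -74, 0, -18],
    [8, 160, -90, 0, -18.4],
  ],
)

```text
time: 4.2
position: [0.49, 0.1911, 0.1562]
tool_rot: [2.379, 2.051, -0.0]
ft_force: [1.3, -0.3, -1.4]
grip_width: 0.132
grip_force: 60.0
```

Run:
```python
from h import *
s=get_state();print(s["position"],s["tool_rot"],s["ft_force"],s["grip_width"])
c=camera_params("wrist");a,d=get_image("wrist");np.savez("w3.npz",a=a,d=d,E=c["extrinsics"])
t,td=get_image("top");b,bd=get_image("scene");np.savez("v3.npz",t=t,td=td,b=b,bd=bd)
save("w3",np.hstack([a,])[0:400]); 
x=cv2.resize(b[150:350,120:300],(720,800)[:2] if 0 else (540,600),interpolation=cv2.INTER_CUBIC);save("s3",x)
```

```text
[0.48997088 0.19112621 0.1561529 ] [ 2.37880199e+00  2.05093316e+00 -7.79362754e-05] [ 1.25578557 -0.31210679 -1.3753187 ] 0.13232107889705
```

View pics/w3.png

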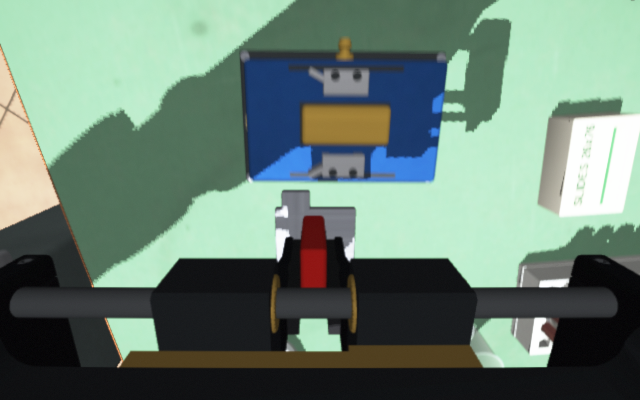

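The keeper is in hand: ears at (296,215), tongue to (354,235), grip at (313,240). The press is beyond it, with the brass head at (346,125) and lips at (345,80) and (343,165), flares to the left at (316,75).

Run:
```python
from h import *
z=np.load("w3.npz");a=z["a"];d=z["d"];c=camera_params("wrist");c=dict(c);c["extrinsics"]=z["E"]
hsv=cv2.cvtColor(a,cv2.COLOR_RGB2HSV)
def big(m,zz,name):
    n,l,st,ce=cv2.connectedComponentsWithStats(m);i=1+np.argmax(st[1:,4])
    p=np.argwhere(l==i)[:,::-1];P=onplane(c,p,zz)[:,:2]*1000
    r=cv2.minAreaRect(P.astype(np.float32));print(name,st[i].tolist(),np.round(r[0],1),np.round(r[1],1),round(r[2],2));return r,P
def clip(m,x0,x1,y0,y1):
    o=np.zeros_like(m);o[y0:y1,x0:x1]=m[y0:y1,x0:x1];return o
ye=clip(cv2.inRange(hsv,(15,120,60),(35,255,255)),290,400,100,150)
r,_=big(ye,.056,"head")
bl=clip(cv2.inRange(hsv,(105,120,30),(125,255,255)),230,460,40,200)
bl=cv2.morphologyEx(bl,cv2.MORPH_CLOSE,np.ones((41,41)))
r2,_=big(bl,.04,"block")
yaw=r[2] if abs(r[2])<45 else r[2]-90
print("yaw",yaw)
s=get_state();rv=s["tool_rot"];ty=np.degrees(2*np.arctan2(rv[1],rv[0]))-90;print("tool y yaw",ty)
for yw in (yaw,):
    th=np.radians(yw);R=np.array([[np.cos(th),np.sin(th)],[-np.sin(th),np.cos(th)]]);o=np.array(r[0])
    # lips: gray pixels
    gr=((hsv[...,1]<60)&(hsv[...,2]>60)).astype(np.uint8)*255
    for nm,bx in(("far",(300,385,64,98)),("near",(300,385,150,181))):
        m=clip(gr,*bx);n,l,st,ce=cv2.connectedComponentsWithStats(m);i=1+np.argmax(st[1:,4])
        q=(onplane(c,np.argwhere(l==i)[:,::-1],.0565)[:,:2]*1000-o)@R.T
        print(nm,st[i],np.round(q.min(0),1),np.round(q.max(0),1))
        h=np.histogram(q[:,0],bins=np.arange(-40,45,4));print(h[0])
    tcp=R@(s["position"][:2]*1000-o);print("tcp in press",tcp)
    # keeper depth points
    v,u=np.mgrid[185:300,265:365];p=np.c_[u.ravel(),v.ravel()];oo,dd=ray(c,p);P=oo+dd*d[p[:,1],p[:,0]][:,None]
    f=(d[p[:,1],p[:,0]]>0)
    q=np.c_[(P[:,:2]*1000-o)@R.T-tcp,P[:,2]*1000];col=hsv[p[:,1],p[:,0]]
    k=f&(q[:,2]>90)&(q[:,2]<140)&(abs(q[:,0])<60)&(col[:,1]<80)
    kq=q[k];h=np.histogram(kq[:,2],bins=np.arange(90,140,3));print("plate z",h[0],h[1][0])
    mz=np.median(kq[(kq[:,2]<130),2]);kk=kq[abs(kq[:,2]-mz)<3];print("plate top z",mz,"min",np.percentile(kk,1,axis=0),"max",np.percentile(kk,99,axis=0))
    A=np.c_[kk[:,:2],np.ones(len(kk))];print("tilt fit",np.linalg.lstsq(A,kk[:,2],rcond=None)[0])
    red=f&(col[:,1]>150)&((col[:,0]<8)|(col[:,0]>172))&(q[:,2]>130);rq=q[red];print("red",np.percentile(rq,[2,98],axis=0))
```

```text
head [302, 105, 88, 39, 3347] [521.1 247.8] [26.8 62.4] 81.52
block [244, 58, 203, 124, 19781] [521.  247.5] [ 91.  148.2] 81.03
yaw -8.478744506835938
tool y yaw -368.30208833536614
far [ 308   66   62   30 1375] [-26.6  20.2] [15.1 39.2]
[  0   0   0  30  63  69 168 140 151 164 166 140 162 122   0   0   0   0
   0   0   0]
near [ 307  154   58   24 1037] [-27.7 -38.8] [ 15.  -21.4]
[  0   0   0  22  59  68 139  98 112 125 112 101 121  80   0   0   0   0
   0   0   0]
tcp in press [-23.11195051 -58.91764058]
plate z [   0    0    0    0    0    0    0    0    0   37  182 2642   24    2
    1    2] 90
plate top z 124.20146706839965 min [-21.52146376 -10.74650105 121.94030855] max [ 23.64498393  28.89060353 125.7290644 ]
tilt fit [-7.02942512e-04 -6.13882291e-03  1.24257476e+02]
red [[ -5.94501495  -2.45123437 132.91892494]
 [  5.67677942  16.39429679 170.55883257]]
```

View pics/s3.png

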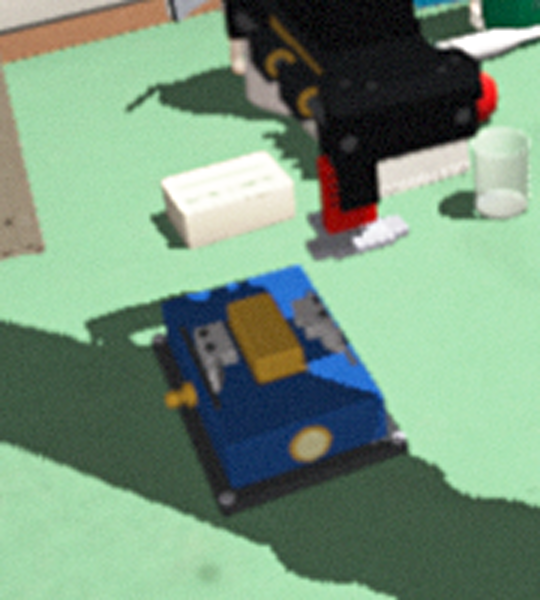

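Press centre is (521,247.7) with yaw -8.5°. The lips are shifted about -1.4 mm from the middle setting. The keeper's underside is about 38 mm below the TCP, its origin 10 mm behind it, and it is level. Next I go over press_start.

arm_command(
  motion=[
    [8, 20, -4, 0, 0.3],
    [8, 45, -8, 10, 0.3],
    [8, 58.5, -11, 28, 0.3],
    [8, 58.5, -11, 45, 0.3],
    [8, 58.5, -11, 50, 0.3],
  ],
)

```text
time: 4.77
position: [0.4872, 0.2473, 0.1032]
tool_rot: [-2.388, -2.04, 0.007]
ft_force: [-0.5, -0.1, -2.6]
grip_width: 0.133
grip_force: 60.0
```

arm_command(
  motion=[
    [8, 0, 0, 0, 0],
    [8, 0, 0, 0, 0],
  ],
)

```text
time: 4.93
position: [0.4893, 0.2471, 0.1058]
tool_rot: [2.39, 2.038, -0.001]
ft_force: [0.2, -0.5, -0.7]
grip_width: 0.135
grip_force: 60.0
```

Run:
```python
from h import *
s=get_state();p=s["position"]*1000;rv=s["tool_rot"];print(p,np.degrees(2*np.arctan2(rv[1],rv[0]))-90,rv,s["ft_force"])
th=np.radians(-8.6);R=np.array([[np.cos(th),np.sin(th)],[-np.sin(th),np.cos(th)]]);print("tcp in press",R@(p[:2]-[521.1,247.7]))
c=camera_params("wrist");a,d=get_image("wrist");np.savez("w4.npz",a=a,d=d,E=c["extrinsics"]);save("w4",a)
```

```text
[489.25492523 247.11577687 105.761759  ] -9.107356261290548 [ 2.39032787e+00  2.03766302e+00 -1.24695042e-03] [ 0.24554845 -0.50322586 -0.68741079]
tcp in press [-31.39965887  -5.33961854]
```

View pics/w4.png

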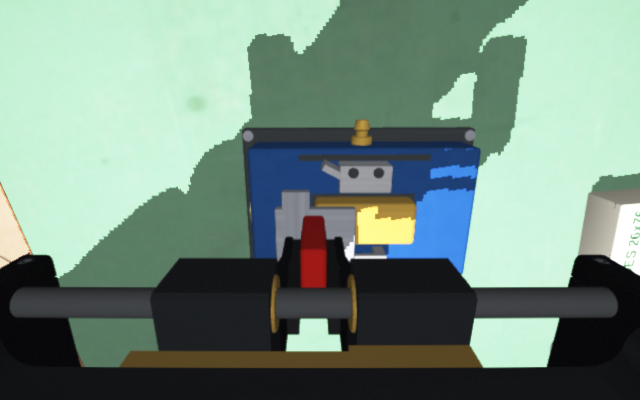

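The keeper plate, (277–355, 190–260), is over the near part of the brass head, whose right end is at (414,196–243). The far lip is at (365,177). Measuring the offsets.

```bash
cat > m.py <<'E'
from h import *
def meas(f,th=-8.6,c0=(521.1,247.7)):
    z=np.load(f);a=z["a"];d=z["d"];c=dict(camera_params("wrist"));c["extrinsics"]=z["E"]
    hsv=cv2.cvtColor(a,cv2.COLOR_RGB2HSV);th=np.radians(th);R=np.array([[np.cos(th),np.sin(th)],[-np.sin(th),np.cos(th)]])
    v,u=np.mgrid[120:300,240:480];p=np.c_[u.ravel(),v.ravel()];o,dd=ray(c,p);D=d[p[:,1],p[:,0]];P=(o+dd*D[:,None])*1000
    q=np.c_[(P[:,:2]-c0)@R.T,P[:,2]];h=hsv[p[:,1],p[:,0]];ok=D>0
    return q,h,ok,R
E
python3 - <<'E'
from m import *
q,h,ok,R=meas("w4.npz");pr=lambda n,k:print(n,k.sum(),np.round(np.percentile(q[k],[1,50,99],axis=0),1).tolist())
head=ok&(h[:,0]>15)&(h[:,0]<35)&(h[:,1]>100)&(q[:,2]>52)&(q[:,2]<60);pr("head",head)
hr=head&(q[:,0]>12)&(q[:,0]<28);pr("head right part",hr)
blue=ok&(h[:,0]>105)&(h[:,0]<125)&(h[:,1]>120)&(q[:,2]>36)&(q[:,2]<44);pr("deck",blue)
plate=ok&(h[:,1]<80)&(q[:,2]>66)&(q[:,2]<82);pr("plate",plate)
ear=plate&(q[:,0]<np.percentile(q[plate,0],1)+18)&(q[:,0]>np.percentile(q[plate,0],1)+6);pr("ear",ear)
A=np.c_[q[plate][:,:2],np.ones(plate.sum())];print("tilt",np.linalg.lstsq(A,q[plate,2],rcond=None)[0])
lip=ok&(h[:,1]<60)&(q[:,2]>52)&(q[:,2]<60)&(q[:,1]>18);pr("lip",lip)
E
```

```text
head 2603 [[-26.4, -14.9, 52.6], [11.2, 0.4, 55.9], [30.8, 12.1, 57.3]]
head right part 1053 [[12.2, -14.8, 52.8], [20.0, -0.5, 55.9], [27.9, 11.8, 57.3]]
deck 13427 [[-72.9, -34.7, 37.3], [31.0, 18.1, 40.0], [73.1, 43.6, 41.5]]
plate 2794 [[-53.5, -14.4, 70.9], [-36.4, 9.0, 73.9], [-8.4, 25.3, 75.6]]
ear 893 [[-47.5, -2.2, 70.9], [-42.1, 14.2, 73.9], [-35.9, 25.4, 75.4]]
tilt [-6.82869034e-04 -1.07500760e-02  7.38607178e+01]
lip 1658 [[-24.8, 19.2, 52.7], [-2.3, 29.1, 56.5], [14.7, 36.2, 59.2]]
```

arm_command(
  motion=[
    [8, 1, -1, 8, 0],
    [8, 1, -1, 14, 0],
    [8, 1, -1, 18, 0],
    [8, 1, -1, 20, 0],
    [8, 1, -1, 20, 0],
  ],
)

```text
time: 5.4
position: [0.4888, 0.2497, 0.0861]
tool_rot: [2.388, 2.04, 0.002]
ft_force: [0.8, -2.1, 5.8]
grip_width: 0.132
grip_force: 60.0
```

arm_command(
  motion=[
    [8, 0, 0, 2, 0],
    [8, 0, 0, 4, 0],
    [8, 0, 0, 5, 0],
    [8, 0, 0, 5, 0],
    [8, 0, 0, 5, 0],
  ],
)

```text
time: 5.82
position: [0.4889, 0.2497, 0.0817]
tool_rot: [2.388, 2.039, 0.002]
ft_force: [-0.5, -1.5, 7.4]
grip_width: 0.133
grip_force: 60.0
```

arm_command(
  motion=[
    [8, 0, 0, 1.5, 0],
    [8, 0, 0, 3, 0],
    [8, 0, 0, 3, 0],
    [8, 0, 0, 3, 0],
  ],
)

```text
time: 6.15
position: [0.4889, 0.2498, 0.0789]
tool_rot: [2.388, 2.039, 0.002]
ft_force: [-1.4, -0.4, 9.6]
grip_width: 0.133
grip_force: 60.0
```

arm_command(
  motion=[
    [8, 0, 0, 1, 0],
    [8, 0, 0, 1, 0],
    [8, 0, 0, 1, 0],
  ],
)

```text
time: 6.4
position: [0.4889, 0.2498, 0.078]
tool_rot: [2.388, 2.039, 0.002]
ft_force: [-2.3, -1.9, 8.0]
grip_width: 0.133
grip_force: 60.0
```

arm_command(
  motion=[
    [8, 0, 0, 1, 0],
    [8, 0, 0, 1, 0],
    [8, 0, 0, 1, 0],
  ],
)

```text
time: 6.65
position: [0.489, 0.2499, 0.0779]
tool_rot: [2.387, 2.039, 0.002]
ft_force: [-2.9, -3.5, 15.9]
grip_width: 0.131
grip_force: 60.0
```

arm_command(
  motion=[
    [8, 0, 0, 0.5, 0],
    [8, 0, 0, 0.5, 0],
    [8, 0, 0, 0.5, 0],
  ],
)

```text
time: 6.9
position: [0.4891, 0.25, 0.0778]
tool_rot: [2.387, 2.039, 0.002]
ft_force: [-3.5, -3.9, 18.5]
grip_width: 0.136
grip_force: 60.0
```

On the deck with about 20 N. Sliding in.

arm_command(
  motion=[
    [8, 0, 2, 0, 0],
    [8, 0, 5, 0, 0],
    [8, 0, 8, 0, 0],
    [8, 0, 10, 0, 0],
    [8, 0, 10, 0, 0],
  ],
)

```text
time: 7.32
position: [0.4985, 0.2504, 0.0778]
tool_rot: [-2.388, -2.041, -0.005]
ft_force: [-4.4, -0.0, 16.2]
grip_width: 0.133
grip_force: 60.0
```

Run:
```python
from m import *
s=get_state();p=s["position"]*1000;c=camera_params("wrist");a,d=get_image("wrist");np.savez("w5.npz",a=a,d=d,E=c["extrinsics"])
rv=s["tool_rot"];print("yaw",np.degrees(2*np.arctan2(rv[1],rv[0]))-90)
q,h,ok,R=meas("w5.npz");pr=lambda n,k:print(n,k.sum(),np.round(np.percentile(q[k],[1,50,99],axis=0),1).tolist())
print("tcp",R@(p[:2]-[521.1,247.7]),"F",R@s["ft_force"][:2],s["ft_force"][2])
head=ok&(h[:,0]>15)&(h[:,0]<35)&(h[:,1]>100)&(q[:,2]<60)&(q[:,2]>36);pr("head",head)
blue=ok&(h[:,0]>105)&(h[:,0]<125)&(h[:,1]>120)&(q[:,2]>36)&(q[:,2]<44);pr("deck",blue)
plate=ok&(h[:,1]<80)&(q[:,2]>42)&(q[:,2]<50)&(q[:,0]<3);pr("plate",plate)
ear=plate&(q[:,0]<-30)&(q[:,0]>-38);pr("ear",ear)
A=np.c_[q[plate][:,:2],np.ones(plate.sum())];print("tilt",np.linalg.lstsq(A,q[plate,2],rcond=None)[0])
lip=ok&(h[:,1]<60)&(q[:,2]>53)&(q[:,2]<60)&(q[:,1]>15);pr("lip",lip)
save("w5",cv2.resize(a[130:310,220:490],(800,533),interpolation=cv2.INTER_CUBIC))
```

```text
yaw -368.94712908001003
tcp [-22.7138729   -0.65643469] F [-4.3132263 -0.6625417] 16.215172182372044Traceback (most recent call last):
  File "<stdin>", line 6, in <module>
  File "<stdin>", line 4, in <lambda>
    return _quantile_unchecked(
        a, q, axis, out, overwrite_input, method, keepdims, weights)
    return _ureduce(a,
                    func=_quantile_ureduce_func,
    ...<5 lines>...
                    overwrite_input=overwrite_input,
                    method=method)
    r = func(a, **kwargs)
    result = _quantile(arr,
                       quantiles=q,
    ...<2 lines>...
                       out=out,
                       weights=wgt)
    slices_having_nans = np.isnan(arr[-1, ...])
                                  ~~~^^^^^^^^^
IndexError: index -1 is out of bounds for axis 0 with size 0
```

Run:
```python
from m import *
q,h,ok,R=meas("w5.npz")
def pr(n,k):
    print(n,k.sum(),np.round(np.percentile(q[k],[1,50,99],axis=0),1).tolist() if k.any() else "")
br=ok&(h[:,0]>12)&(h[:,0]<38)&(h[:,1]>80)&(abs(q[:,1])<18)&(q[:,2]<50);pr("brass",br)
blue=ok&(h[:,0]>105)&(h[:,0]<125)&(h[:,1]>120)&(q[:,2]>34)&(q[:,2]<44);pr("deck",blue)
plate=ok&(h[:,1]<80)&(q[:,2]>42)&(q[:,2]<50)&(q[:,0]<5)&(q[:,0]>-50);pr("plate",plate)
pr("ear",plate&(q[:,0]<-30)&(q[:,0]>-38))
lip=ok&(h[:,1]<60)&(q[:,2]>53)&(q[:,2]<60)&(q[:,1]>15)&(q[:,0]>-40);pr("lip",lip)
z=np.load("w5.npz");save("w5",cv2.resize(z["a"][130:310,220:490],(800,533),interpolation=cv2.INTER_CUBIC))
```

```text
brass 0 
deck 12713 [[-65.6, -20.9, 35.4], [34.6, 21.7, 40.0], [72.8, 44.1, 41.5]]
plate 2714 [[-44.9, -9.5, 42.8], [-28.8, 13.4, 46.0], [0.6, 36.1, 49.0]]
ear 670 [[-37.9, 2.4, 43.1], [-33.9, 17.5, 46.0], [-30.1, 30.2, 47.3]]
lip 2078 [[-24.8, 19.1, 53.5], [-2.3, 29.1, 56.5], [14.7, 36.1, 59.3]]
```

View pics/w5.png

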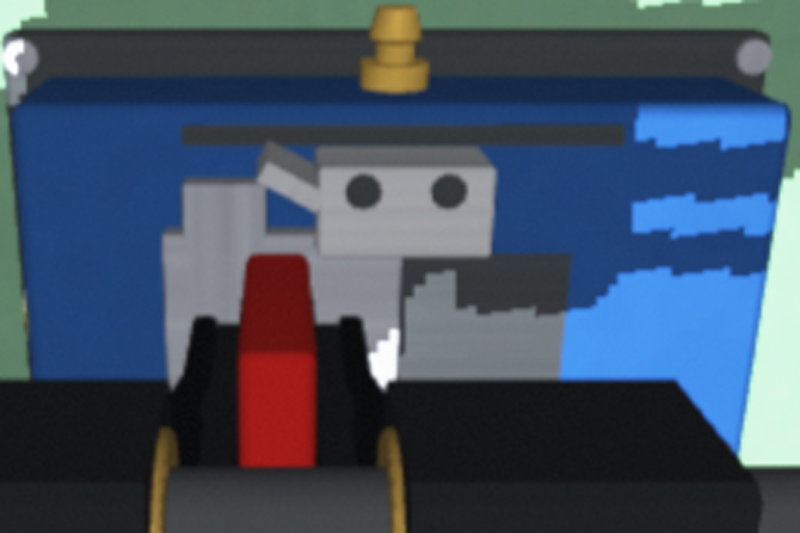

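The plunger is flush (grey rectangle at crop (485,315)). The keeper's ear, at crop (222,180), is in front of the flare at (285,170), with the lip at (405,200). Checking the lateral alignment by casting rays.

Run:
```python
from m import *
z=np.load("w5.npz");c=dict(camera_params("wrist"));c["extrinsics"]=z["E"]
th=np.radians(-8.6);R=np.array([[np.cos(th),np.sin(th)],[-np.sin(th),np.cos(th)]])
s=270/800
for n,(x,y),zz in [("ear L",(184,181),.046),("ear R",(264,181),.046),("ear R side front",(264,235),.046),("body back",(163,235),.046),("lip back L",(320,150),.0565),("lip back R",(480,148),.0565),("lip in-edge L",(320,255),.0485),("lip top-in L",(320,168),.0565),("lip top-in R",(495,168),.0565),("deck L",(35,103),.04),("deck R",(785,106),.04),("flare tip in",(260,180),.0565),("flare tip top",(270,143),.0565)]:
    P=onplane(c,[(220+x*s,130+y*s)],zz)[0,:2]*1000;print(n,np.round(R@(P-[521.1,247.7]),1))
```

```text
ear L [-40.4  30.3]
ear R [-25.4  30.2]
ear R side front [-25.6  19.5]
body back [-44.7  19.7]
lip back L [-15.5  38.8]
lip back R [12.3 38.9]
lip in-edge L [-15.   16.4]
lip top-in L [-15.5  35.5]
lip top-in R [15.1 35.3]
deck L [-68.4  44.1]
deck R [73.1 42.5]
flare tip in [-26.   33.4]
flare tip top [-24.2  40.1]
```

Run:
```python
from m import *
z=np.load("w5.npz");a=z["a"];d=z["d"];c=dict(camera_params("wrist"));c["extrinsics"]=z["E"]
print(np.round(np.array(c["extrinsics"])[:3,3],3))
th=np.radians(-8.9);R=np.array([[np.cos(th),np.sin(th)],[-np.sin(th),np.cos(th)]])
for u,v0,v1 in((294,186,200),(300,205,212),(358,174,220),(290,159,170),(340,159,170)):
    print("col",u)
    for v in range(v0,v1):
        if u==358 and 186<v<212: continue
        o,dd=ray(c,[(u,v)]);us=range(u-4,u+5);D=np.median(d[v,u-4:u+5]);P=(o+dd[0]*D)*1000;q=R@(P[:2]-[521.1,247.7])
        P4=onplane(c,[(u,v)],.046)[0,:2]*1000
        print(v,np.round(q,1),round(P[2],1),"y@46:%.1f"%(R@(P4-[521.1,247.7]))[1],a[v,u-4:u+5].mean(0).astype(int))
```

```text
[0.511 0.333 0.226]
col 294
186 [-34.2  31.3] 39.8 y@46:33.0 [ 33  68 125]
187 [-34.2  30.9] 40.5 y@46:32.4 [ 32  67 124]
188 [-34.2  30.2] 40.3 y@46:31.9 [ 33  67 123]
189 [-34.2  30. ] 41.6 y@46:31.3 [ 46  71 113]
190 [-34.1  29.9] 43.1 y@46:30.7 [69 79 98]
191 [-34.   29.9] 45.2 y@46:30.1 [86 89 97]
192 [-33.9  29.6] 46.3 y@46:29.6 [112 114 122]
193 [-34.  29.] 46.1 y@46:29.0 [129 132 141]
194 [-34.   28.4] 46.2 y@46:28.4 [132 135 144]
195 [-34.   27.9] 46.2 y@46:27.8 [132 136 144]
196 [-34.   27.1] 45.6 y@46:27.2 [132 135 145]
197 [-34.   26.7] 46.0 y@46:26.7 [132 135 144]
198 [-34.   26.1] 46.1 y@46:26.1 [132 135 144]
199 [-34.   25.6] 46.2 y@46:25.5 [133 136 144]
col 300
205 [-30.7  22. ] 46.0 y@46:22.0 [136 139 148]
206 [-30.7  21.3] 45.7 y@46:21.4 [137 140 149]
207 [-30.7  20.9] 46.2 y@46:20.8 [137 140 149]
208 [-30.8  20.1] 45.9 y@46:20.2 [136 140 148]
209 [-30.7  19.7] 46.3 y@46:19.6 [136 140 149]
210 [-30.8  19. ] 46.1 y@46:19.0 [136 140 148]
211 [-30.8  18.3] 45.8 y@46:18.4 [136 140 148]
col 358
174 [ 1.9 38.3] 39.9 y@46:39.7 [52 56 59]
175 [ 1.9 37.7] 39.9 y@46:39.1 [52 
[... 1132 characters left out ...]
9.1 y@46:44.7 [ 27  56 101]
166 [-36.3  42.7] 38.9 y@46:44.2 [ 29  62 113]
167 [-36.3  42.3] 39.9 y@46:43.6 [ 31  65 119]
168 [-36.3  41.7] 39.5 y@46:43.1 [ 31  65 120]
169 [-36.3  41.1] 39.7 y@46:42.5 [ 32  66 122]
col 340
159 [-7.2 44. ] 25.2 y@46:48.0 [55 61 67]
160 [-7.5 44. ] 28.5 y@46:47.4 [39 51 72]
161 [-7.7 43.9] 31.0 y@46:46.9 [23 42 75]
162 [-7.9 43.9] 34.0 y@46:46.3 [22 42 76]
163 [-8.1 43.9] 36.9 y@46:45.8 [21 42 77]
164 [-8.2 43.6] 38.1 y@46:45.2 [24 47 86]
165 [-8.3 43.2] 38.9 y@46:44.7 [ 27  54 102]
166 [-8.3 42.7] 39.2 y@46:44.1 [ 30  61 113]
167 [-8.3 42.2] 39.6 y@46:43.6 [ 30  64 118]
168 [-8.3 41.8] 40.3 y@46:43.0 [ 31  65 119]
169 [-8.3 41.1] 39.9 y@46:42.5 [ 31  66 121]
```

Clear result: in this frame the block face, the rail and the lip all put the press middle at y = -2.0, with yaw -8.9°. The ear face puts the keeper at +1.9. So I shift -3.9 mm sideways before entering.

arm_command(
  motion=[
    [8, 0, -2, 0, 0],
    [8, -2, -2, 0, 0],
    [8, -4.2, -2, 0, 0],
    [8, -4.2, -2, 0, 0],
    [8, -4.2, -2, 0, 0],
  ],
)

```text
time: 7.78
position: [0.4975, 0.247, 0.078]
tool_rot: [2.387, 2.041, 0.011]
ft_force: [0.9, 1.1, 12.6]
grip_width: 0.129
grip_force: 60.0
```

```bash
cat > e.py <<'E'
from m import *
import sys
s=get_state();c=camera_params("wrist");a,d=get_image("wrist")
th=np.radians(-8.9);R=np.array([[np.cos(th),np.sin(th)],[-np.sin(th),np.cos(th)]])
p=s["position"]*1000;rv=s["tool_rot"];print("tcp",np.round(R@(p[:2]-[521.1,247.7]),1),round(p[2],1),"yaw",np.degrees(2*np.arctan2(rv[1],rv[0]))-90,"F",np.round(R@s["ft_force"][:2],1),s["ft_force"][2])
v,u=np.mgrid[120:260,240:480];v=v.ravel();u=u.ravel();o,dd=ray(c,np.c_[u,v]);D=d[v,u];P=(o+dd*D[:,None])*1000
q=np.c_[(P[:,:2]-[521.1,247.7])@R.T,P[:,2]];h=cv2.cvtColor(a,cv2.COLOR_RGB2HSV)[v,u]
k=(h[:,1]<80)&(abs(q[:,2]-43)<2)&(q[:,1]>22)&(q[:,1]<33)&(q[:,0]>-60)&(q[:,0]<5);print("ear face y",np.median(q[k,1]),k.sum(),"x",np.percentile(q[k,0],[2,98]))
k=(abs(q[:,2]-31)<4)&(q[:,1]>38)&(q[:,1]<48)&(abs(q[:,0])<40);print("block face y",np.median(q[k,1]),k.sum())
k=(h[:,1]<80)&(abs(q[:,2]-50)<3)&(q[:,1]>33)&(q[:,1]<40)&(abs(q[:,0])<40);print("rail face y",np.median(q[k,1]),"x",np.percentile(q[k,0],[2,98]))
k=(h[:,1]<60)&(abs(q[:,2]-46)<1.2)&(q[:,1]<33)&(q[:,0]>-60)&(q[:,0]<40);
if k.sum()>20: print("plate top x",np.percentile(q[k,0],[1,99]))
E
python3 e.py
```

```text
tcp [-23.2  -4.3] 78.0 yaw -8.948558421597099 F [0.7 1.2] 12.608847860078827
ear face y 26.31530770376621 44 x [-40.58761179 -16.61369204]
block face y 43.92759699962667 460
rail face y 35.90413919552901 x [-25.45428558  12.96269975]
plate top x [-4.51516646e+01 -4.29645379e-02]
```

arm_command(
  motion=[
    [8, 0, 0, 1, 0],
    [8, -0.2, 4, 1, 0],
    [8, -0.2, 8, 1, 0],
    [8, -0.2, 12, 1, 0],
    [8, -0.2, 12, 1, 0],
  ],
)

```text
time: 8.25
position: [0.5085, 0.2453, 0.0778]
tool_rot: [-2.388, -2.041, -0.008]
ft_force: [-2.8, 0.3, 19.9]
grip_width: 0.129
grip_force: 60.0
```

arm_command(
  motion=[
    [8, 0, 3, 0.2, 0],
    [8, 0, 6, 0.2, 0],
    [8, 0, 8, 0.2, 0],
    [8, 0, 8, 0.2, 0],
  ],
)

```text
time: 8.58
position: [0.516, 0.2443, 0.0778]
tool_rot: [-2.387, -2.042, -0.007]
ft_force: [-4.2, 0.9, 21.2]
grip_width: 0.131
grip_force: 60.0
```

```bash
python3 e.py
```

```text
tcp [-4.5 -4.1] 77.8 yaw -368.92129736132216 F [-4.3  0.3] 21.166451935446954
ear face y 26.19069002503447 11 x [-23.12497146 -16.79944264]
block face y 43.99796870658394 411
rail face y 35.87684682170157 x [-24.63436278  13.7683894 ]
plate top x [-26.81348567  18.42659164]
```

arm_command(
  motion=[
    [8, 0, 3, 0, 0],
    [8, 0, 6, 0, 0],
    [8, 0, 9, 0, 0],
    [8, 0, 11, 0, 0],
    [8, 0, 11, 0, 0],
  ],
)

```text
time: 9.05
position: [0.5268, 0.2427, 0.0778]
tool_rot: [-2.387, -2.042, -0.007]
ft_force: [-4.8, 0.9, 20.9]
grip_width: 0.136
grip_force: 60.0
```

arm_command(
  motion=[
    [8, 0, 0.5, 0, 0],
    [8, 0, 1, 0, 0],
    [8, 0, 1.5, 0, 0],
    [8, 0, 1.5, 0, 0],
  ],
)

```text
time: 9.38
position: [0.5277, 0.2425, 0.0778]
tool_rot: [-2.387, -2.042, -0.006]
ft_force: [-5.6, 1.2, 21.9]
grip_width: 0.137
grip_force: 60.0
```

arm_command(
  motion=[
    [8, 0, 0.5, 0, 0],
    [8, 0, 1, 0, 0],
    [8, 0, 1, 0, 0],
  ],
)

```text
time: 9.63
position: [0.5286, 0.2424, 0.0778]
tool_rot: [-2.386, -2.042, -0.006]
ft_force: [-5.7, 1.1, 21.7]
grip_width: 0.129
grip_force: 60.0
```

```bash
python3 e.py
```

```text
tcp [ 8.3 -4.1] 77.8 yaw -368.8995544280797 F [-5.8  0.2] 21.713095326509894
ear face y 28.34999131035281 2 x [-20.21690435 -17.54443405]
block face y 44.00547278134247 391
rail face y 35.85430879184186 x [-24.21520607  13.8706007 ]
plate top x [-14.04307378  31.26773901]
```

arm_command(
  motion=[
    [8, 0, 0.5, 0, 0],
    [8, 0, 1, 0, 0],
    [8, 0, 1, 0, 0],
  ],
)

```text
time: 9.93
position: [0.5296, 0.2423, 0.0778]
tool_rot: [-2.386, -2.042, -0.006]
ft_force: [-5.8, 1.4, 21.2]
grip_width: 0.133
grip_force: 60.0
```

arm_command(
  motion=[
    [8, 0, 0.5, 0, 0],
    [8, 0, 0.5, 0, 0],
    [8, 0, 0.5, 0, 0],
  ],
)

```text
time: 10.18
position: [0.5301, 0.2422, 0.0778]
tool_rot: [-2.386, -2.042, -0.006]
ft_force: [-6.6, 1.5, 22.2]
grip_width: 0.133
grip_force: 60.0
```

arm_command(
  motion=[
    [8, 0, 0.5, 0, 0],
    [8, 0, 0.5, 0, 0],
    [8, 0, 0.5, 0, 0],
  ],
)

```text
time: 10.43
position: [0.5306, 0.2421, 0.0778]
tool_rot: [-2.386, -2.042, -0.006]
ft_force: [-5.9, 1.2, 21.6]
grip_width: 0.133
grip_force: 60.0
```

arm_command(
  motion=[
    [8, 0, 0.5, 0, 0],
    [8, 0, 0.5, 0, 0],
    [8, 0, 0.5, 0, 0],
  ],
)

```text
time: 10.68
position: [0.5311, 0.2421, 0.0778]
tool_rot: [-2.386, -2.042, -0.006]
ft_force: [-6.8, 1.9, 21.8]
grip_width: 0.133
grip_force: 60.0
```

arm_command(
  motion=[
    [8, 0, 0.4, 0, 0],
    [8, 0, 0.4, 0, 0],
    [8, 0, 0.4, 0, 0],
  ],
)

```text
time: 10.93
position: [0.5313, 0.242, 0.0778]
tool_rot: [-2.386, -2.042, -0.006]
ft_force: [-5.8, 0.9, 21.2]
grip_width: 0.132
grip_force: 60.0
```

arm_command(
  motion=[
    [8, 0, 0.4, 0, 0],
    [8, 0, 0.4, 0, 0],
    [8, 0, 0.4, 0, 0],
    [8, 0, 0.4, 0, 0],
  ],
)

```text
time: 11.27
position: [0.5314, 0.242, 0.0778]
tool_rot: [-2.386, -2.042, -0.005]
ft_force: [-6.0, 1.4, 21.0]
grip_width: 0.13
grip_force: 60.0
```

```bash
python3 e.py
python3 - <<'E'
from h import *
a,d=get_image("wrist");save("w9",cv2.resize(a[130:310,220:490],(800,533),interpolation=cv2.INTER_CUBIC))
E
```

```text
tcp [11.  -4.1] 77.8 yaw -368.8866781507528 F [-6.2  0.5] 20.98670068506027
ear face y 27.818572131702727 4 x [-28.63041799 -18.30828116]
block face y 43.98888867665679 375
rail face y 35.864380231439426 x [-24.23525554  14.39335988]
plate top x [-11.39460137  33.60815068]
```

View pics/w9.png

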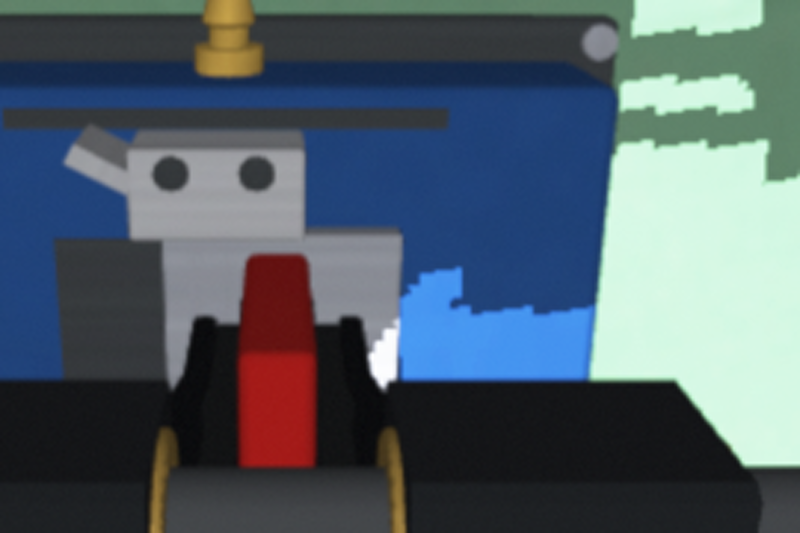

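The keeper is up against the stops: the last 0.4 mm commanded moved it only 0.1 mm. Its body edge, at crop (162,240), is inside the lips at (130–305,150–240). Easing up to the roof, then opening.

arm_command(
  motion=[
    [8, 0, -0.3, -1.5, 0],
    [8, 0, -0.3, -3, 0],
    [8, 0, -0.3, -4.5, 0],
    [8, 0, -0.3, -5.5, 0],
    [8, 0, -0.3, -5.5, 0],
  ],
)

```text
time: 11.78
position: [0.5313, 0.2415, 0.0813]
tool_rot: [-2.386, -2.041, -0.006]
ft_force: [-2.0, 2.7, 7.8]
grip_width: 0.137
grip_force: 60.0
```

```bash
python3 e.py
```

```text
tcp [11.  -4.6] 81.3 yaw -368.9055373094622 F [-2.4  2.3] 7.835757874174033
ear face y 28.25022270300797 1 x [-28.21188216 -28.21188216]
block face y 43.981591966004224 364
rail face y 35.8772674500114 x [-24.40779274  14.02779679]
```

arm_command(
  motion=[
    [8, 0, 0, -1, 0],
    [8, 0, 0, -1.7, 0],
    [8, 0, 0, -1.7, 0],
  ],
)

```text
time: 12.08
position: [0.5312, 0.2412, 0.0827]
tool_rot: [-2.386, -2.041, -0.005]
ft_force: [-1.5, 2.4, 8.1]
grip_width: 0.131
grip_force: 60.0
```

arm_command(
  motion=[
    [13, 0, 0, 0, 0],
    [16, 0, 0, 0, 0],
    [22, 0, 0, 0, 0],
    [26, 0, 0, 0, 0],
    [28, 0, 0, 0, 0],
  ],
  newtons=10,
)

```text
time: 12.5
position: [0.531, 0.238, 0.0806]
tool_rot: [-2.389, -2.04, 0.001]
ft_force: [0.5, 0.1, 0.6]
grip_width: 0.289
grip_force: 0.0
```

arm_command(
  motion=[
    [30, 0, 0, 0, 0],
    [30, 0, 0, -10, 0],
    [30, 0, 0, -30, 0],
    [30, 0, 0, -60, 0],
    [30, 0, 0, -95, 0],
  ],
)

```text
time: 12.92
position: [0.53, 0.2379, 0.1762]
tool_rot: [-2.387, -2.04, 0.005]
ft_force: [0.3, -0.5, 0.1]
grip_width: 0.347
grip_force: 0.0
```

```bash
python3 e.py
python3 - <<'E'
from m import *
s=get_state();print(s["position"],s["ft_force"],s["grip_width"])
c=camera_params("wrist");a,d=get_image("wrist");save("w10",a)
th=np.radians(-8.9);R=np.array([[np.cos(th),np.sin(th)],[-np.sin(th),np.cos(th)]])
v,u=np.mgrid[100:300,200:480];v=v.ravel();u=u.ravel();o,dd=ray(c,np.c_[u,v]);P=(o+dd*d[v,u][:,None])*1000
q=np.c_[(P[:,:2]-[521.1,247.7])@R.T-[0,-2],P[:,2]];h=cv2.cvtColor(a,cv2.COLOR_RGB2HSV)[v,u]
k=(h[:,1]<70)&(abs(q[:,0])<45)&(abs(q[:,1])<17)&(q[:,2]>36)&(q[:,2]<60);kk=q[k]
print(np.histogram(kk[:,2],bins=np.arange(36,60,2)))
for lo,hi in((44,48),(48,54)):
    t=kk[(kk[:,2]>lo)&(kk[:,2]<hi)]
    if len(t)>20:print(lo,len(t),np.percentile(t,[1,50,99],axis=0).round(1).tolist())
r=(h[:,1]>150)&((h[:,0]<8)|(h[:,0]>172))&(q[:,2]>85);print("grip top",np.percentile(q[r],[2,50,98],axis=0).round(1).tolist())
E
```

```text
tcp [10.3 -8.3] 176.2 yaw -368.96676111931396 F [ 0.3 -0.4] 0.05198272774803732
ear face y 24.980942395972267 2 x [-23.45629084 -17.98312146]
block face y 43.42699772367325 153
rail face y 36.087479742828606 x [-24.36730526  13.88053758]
[0.53396577 0.24060194 0.18472393] [2.74796856 2.37359728 5.06119263] 0.34326742419899264
(array([   0,   28,   43,    1,    0,    0,   21, 1068,  359,    8,    0]), array([36, 38, 40, 42, 44, 46, 48, 50, 52, 54, 56, 58]))
48 1448 [[-11.1, -16.6, 49.9], [17.5, 1.0, 51.5], [33.9, 16.6, 53.2]]
grip top [[5.5, -13.0, 87.9], [10.7, 2.7, 96.4], [15.9, 15.3, 97.9]]
```

View pics/w10.png

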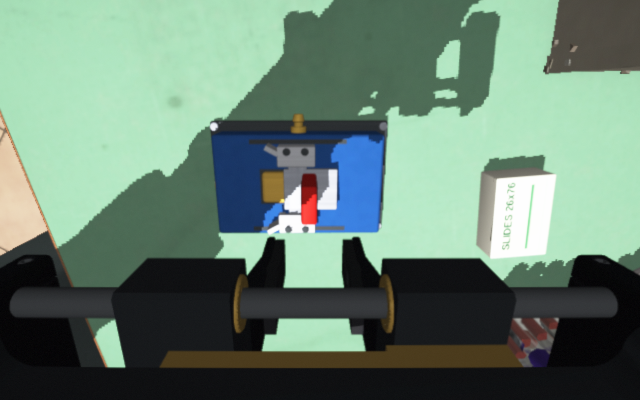

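The gripper is clear. The keeper sits under the lips at (310,185), its plate top 51.5 mm up, so its underside is 5.5 mm above the deck and the plunger is trapped. Handing in.

```bash
python3 -c "
from bench import close_job;print(close_job())"
```

```text
the job is handed in; nothing more can be done
None
```

The job is handed in: the keeper is released in the pocket with its underside about 5.5 mm above the deck, holding the plunger trapped. The camera shows no shift of the lips, and I was nowhere near 50 N on the press; the judge's verdict was not shown.

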